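Snap the cover onto a controller housing and bed down its gasket

ROBOT

A 7-joint arm with a two-finger parallel gripper is mounted at the origin on a cart in front of the work surface, level with it; the furniture and walls round the work are solid. World frame = base frame: x ahead of the robot, y to its left, z up, the work surface at z = 0. Lengths are in m, angles in rad, forces in N, time in s.
With the tool pointing down it reaches from about 0.35 to 0.9 m from the base axis. Payload 8.1 kg.
Tool frame: the origin (TCP) lies midway between the tips of the shut fingers; the grasp point (between the pads) lies arm.tcp_to_grasp behind it (arm.tcp_to_grasp is the distance from the TCP to the grasp point, in m); z points along the fingers, y is the line along which they close (so a half turn about z gives the same grasp; the last joint's range is limited). The gripper opens to 92 mm and grips with 3 to 60 N. Pads are 19 mm wide; open, the fingers measure 130 mm over their backs; the gripper's body (75 mm by 190 mm) begins 47 mm behind the grasp point.
Start: joints at [1.005, 0.434, 0.025, 1.573, -0.012, 1.134, -0.075], TCP at [0.279, -0.559, 0.227] pointing down, gripper open.
Joint ranges: [-2.62, 2.62], [-0.44, 2.09], [-1.27, 1.32], [0.08, 2.57], [-1.32, 4.46], [0.12, 2], [-2.74, 2.74]. Speed limits (rad/s): [2.22, 2.22, 3.01, 3.01, 3.14, 3.14, 3.14].

INTERFACE

Orientations are given as a rotation vector (axis times angle).
In Python, from cell import observe, get_image, arm gives the robot as it stands. The module is installed in compiled form; this text tells all that it offers.
- The arm moves only by the tool drive_tool, never from a script. Its argument "steps" is a list of rows, each a list of 5 numbers: the closure, from 0 (fully open) to 1 (shut), then the shift along the world's x, y, z in mm, then the turn about the world's z in rad. In form: [[hand, x, y, z, roll], ...]. A call has 1 to 20 rows; each row shifts and turns the commanded pose from where the row before left it; what a row does not reach is not made up. A row lasts 1/12 s, in which the tool goes at most 41.7 mm and 7.16 degrees, less where a joint would pass 70% of its speed; a pose out of reach is approached as far as the arm can. A call with a gripper value outside its range is refused whole. The fingers move at their own pace and stop on an object; "grip_force" is the grip in N (left out, the last holds). Time passes only in rows, so rows that do not move let the fingers close. It gives the time, the measured TCP pose, the force, the opening and the grip force at its end, in the units of the state.
- observe(): the state, without advancing time (a new reading comes with each control period).
- get_image(name): name is "scene" or "top" or "wrist"; returns a dict with "image" (384x512x3 uint8, red, green, blue), "vfov" (degrees; the focal length in pixels is half the picture's height over the tangent of half this angle, whatever the lens; pixels are square), "cx", "cy" (the principal point, pixels), "xyz" and "attitude" of the camera in the world. Camera axes: x right, y down, z forward; pixel columns grow to the right and rows downward; lengths in m; the calibration is good to about 2 mm. A picture is of the moment at which its call begins. There is no depth.
- arm.sign_off(): hands the job in; it is judged then, once.
The state is a dict: "clock": time; "joints": joint angles; "dq": joint speeds; "joint_efforts": joint torques, N m; "position": TCP position; "ee_rot": TCP orientation; "force": force on the tool from outside, world axes, zero at the start; "ft_torque": the same for the moment, N m; "width": opening from 0.0 (shut) to 1.0 (fully open); "gripper_force": force on a finger pad.
Only numpy, scipy, OpenCV 4.12 (cv2) and the standard library are available. Lean on these libraries where they do the work, as an engineer would, in place of code of your own. Each camera call takes 0.05 s, during which the arm holds its last target. There are 200 camera calls.

TASK

Close the little controller: take the white snap cover from the bench by its raised crown, set it on the open grey housing with the green terminal block coming up through its opening, and press it straight down until both orange end clips snap over its edge and it is fully home on its gasket. Do not let go or back off: finish while still gripping the cover and pressing it down with about 10 N so that the gasket can bed in. Never ram it with more than 60 N, and leave the other things on the bench alone.

Things in the scene. Friction and masses are not known exactly. Their poses are not given: they have to be found in the camera images.
- housing: Open grey plastic housing base, 66 (x) x 98 (y) x 27 mm, blue circuit board inside, clamped on a black nest plate 104 x 150 x 8 mm fast to the bench; it never yields. Origin: centre of the nest's underside, on the bench; x across the housing, y along it, z up. Opening inside the 3 mm walls: 60 x 92 mm. A soft black gasket bead lies along the wall's top, its crest 36 mm above the origin.
- seat (a point): Point on the housing's middle line, 30 mm above its origin, axes as the housing's: the cover's origin comes here when fully home (pressing with 10 to 20 N squeezes the gasket some tenths of a mm lower). Before snapping, the cover rests on the sloping noses of the clips, about 10 mm higher than this.
- terminal_top (a point): Middle of the top of the green screw terminal block, 30 (x) x 12 (y) mm, on the board's +y end: at y = +31 mm in the housing, 45 mm above its origin; axes as the housing's.
- cover: White snap cover, 50 to 100 g, lying rim down on the bench. Origin: centre of the underside of its rim; x across, y along, z up. Rim 57 x 89 mm, 6 mm deep, edges rounded: enters the housing's opening with 1.5 mm to spare each side. Above it a flange 66 x 98 mm, z = 6 to 9.5 mm, with a 24 mm wide lip at each end reaching y = -52.5 and +52.5 mm.
- cover_grip (a point): On the cover's middle line at the height of the crown's flat top, 25.5 mm above the cover's origin, axes as the cover's. The raised crown is 44 mm wide in x with flat upright sides, y = -40 to +18 mm, 16 mm high: grip it here, fingers closing along x. Beside it the flange is a shoulder 11 mm wide, 16 mm below this point.
- cover_opening (a point): Middle of the cover's opening for the terminal block, 36 (x) x 18 (y) mm, through the flange: at y = +31 mm in the cover, 9.5 mm above its origin. The cover fits one way round only: its +y along the housing's +y.
- clip_front (a joint): Orange sprung clip at the housing's -y end (y = -53 mm), 26 mm wide, top 48 mm above the housing's origin. 0 = upright, at rest; grows to about 0.1 rad as the cover's lip pushes it outward, back to 0 once snapped over the lip.
- clip_rear (a joint): The same at the +y end (y = +53 mm). Passing both clips takes a push growing to about 10 to 15 N; some 2 to 4 mm above home it drops suddenly to nothing (the clips may even draw the cover down a little), then the flange meets the gasket, which yields about 1 mm or less under 10 N.
- multimeter: Yellow and grey multimeter, 154 x 80 x 42 mm, lying on the bench; leave it alone. Origin: centre of its underside.
- caliper: Digital caliper, 228 mm long, lying on the bench; leave it alone. Origin: centre of its underside.
- flush_cutter: Flush cutter with red handles, 131 mm long, lying on the bench; leave it alone. Origin: centre of its underside.
- kapton_roll: Roll of amber tape, 74 mm across, 14 mm high, lying flat on the bench; leave it alone. Origin: centre of its underside.
Things that resemble listed ones, but are neither listed nor needed, are in the scene too. Several things look just like the cover: the one meant starts farthest from the robot's base.

How it is judged:
By the outcome, as a careful person would: the job done as asked, in the order asked, and still so for the second after the job is handed in, while the arm keeps its last pose, push and grip.
It also fails if it takes over 51 s, if anything falls off the work surface, if the arm or the gripper's body presses on something with over 40 N, if the wrist force passes 120 N, or if a joint passes its speed limit or range.

## Working session

There is one attempt and no reset: what is moved stays moved. The work goes in short steps, Python scripts to look and compute and a tool call to move; the robot and the scene stay as the last step left them, time stands still between calls to the robot, and variables do not carry over. Pictures are saved under pics/ and viewed, at most 10 in all, crops included, and the job is handed in when it is done.

Besides the shell and the picture viewer there is one more tool, called after ">>>" as a command line: name --pt "numbers of a row" for each row, then --argument value for the rest. drive_tool: Moves the arm, as the interface text tells. Its arguments: {"type":"object","properties":{"steps":{"type":"array"},"grip_force":{"type":"number"}},"required":["steps"]}

```bash
mkdir -p pics; cat > h.py <<'E'
import numpy as np, cv2
from cell import observe, get_image, arm
from scipy.spatial.transform import Rotation as R
def snap(n,fn):
    d=get_image(n); cv2.imwrite(f'pics/{fn}.png',cv2.cvtColor(d['image'],cv2.COLOR_RGB2BGR)); 
    np.save(f'pics/{fn}.npy',d,allow_pickle=True); return d
def load(fn): return np.load(f'pics/{fn}.npy',allow_pickle=True).item()
def rot(d):
    a=np.array(d['attitude'],float)
    return a if a.shape==(3,3) else R.from_rotvec(a).as_matrix()
def ray(d,u,v):
    f=d['image'].shape[0]/2/np.tan(np.radians(d['vfov'])/2)
    return np.array(d['xyz']),rot(d)@np.array([(u-d['cx'])/f,(v-d['cy'])/f,1])
def onplane(d,u,v,z):
    c,r=ray(d,u,v); return c+r*(z-c[2])/r[2]
def tri(*obs):
    A=np.zeros((3,3));b=np.zeros(3)
    for d,u,v in obs:
        c,r=ray(d,u,v); r=r/np.linalg.norm(r); P=np.eye(3)-np.outer(r,r); A+=P;b+=P@c
    p=np.linalg.solve(A,b); return p
def proj(d,p):
    f=d['image'].shape[0]/2/np.tan(np.radians(d['vfov'])/2)
    q=rot(d).T@(np.array(p)-np.array(d['xyz'])); return d['cx']+f*q[0]/q[2], d['cy']+f*q[1]/q[2]
E
python3 - <<'E'
from h import *
o=observe(); print({k:np.round(v,3) for k,v in o.items()}, arm.tcp_to_grasp)
ims=[]
for n in ('scene','top','wrist'):
    d=snap(n,n+'0'); print(n,d['vfov'],d['cx'],d['cy'],np.round(d['xyz'],3),np.round(d['attitude'],3)); ims.append(d['image'])
E
```

```text
{'clock': np.float64(0.0), 'joints': array([ 1.005,  0.435,  0.025,  1.574, -0.012,  1.134, -0.075]), 'dq': array([ 0.001,  0.001,  0.001, -0.   ,  0.001, -0.001, -0.001]), 'joint_efforts': array([ 0.0000e+00, -6.6787e+01,  9.8500e-01, -3.1446e+01, -6.1000e-02,
        4.3000e-02,  0.0000e+00]), 'position': array([ 0.279, -0.559,  0.226]), 'ee_rot': array([-3.056e+00, -7.200e-01,  1.000e-03]), 'force': array([-0.084, -0.431, -0.549]), 'ft_torque': array([0.006, 0.032, 0.003]), 'gripper_force': np.float64(0.0), 'width': np.float64(1.004)} 0.0188
scene 44.289760002757596 259.7248748914863 192.4351939744672 [0.078 1.153 1.177] [-0.562  2.673 -1.221]
top 55.95000645149803 252.6198300731157 187.79064765314214 [ 0.453 -0.047  1.137] [-2.143  2.181 -0.098]
wrist 59.66175108825246 253.9204899987212 191.8603182542213 [ 0.344 -0.527  0.384] [ 2.47  -1.529 -0.212]
```

View pics/top0.png

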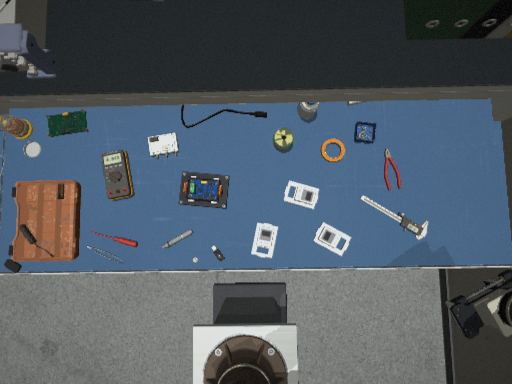

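View pics/scene0.png

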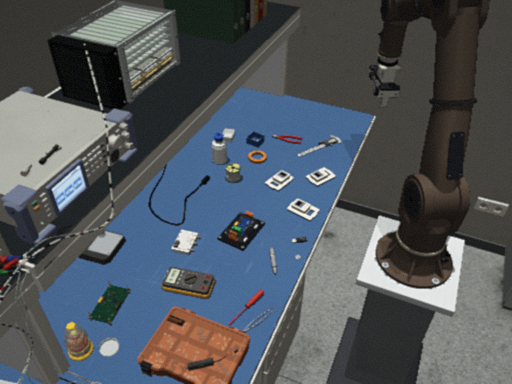

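The top view shows three covers at about (301,195), (264,240) and (332,239). The housing is at (204,189) and an unknown white item at (163,145).

```bash
python3 - <<'E'
from h import *
d=load('top0')
for u,v in [(301,195),(264,240),(332,239),(204,189),(163,145)]:
    p=onplane(d,u,v,.02); print(u,v,np.round(p,3),round(float(np.hypot(p[0],p[1])),3))
im=cv2.cvtColor(d['image'],cv2.COLOR_RGB2BGR)
a=cv2.resize(im[130:220,140:240],(800,720),interpolation=cv2.INTER_CUBIC)[:,:]
a=cv2.resize(im[130:220,145:345],None,fx=4,fy=4,interpolation=cv2.INTER_CUBIC)
cv2.imwrite('pics/crop1.png',a)
E
```

```text
301 195 [ 0.544 -0.183  0.02 ] 0.574
264 240 [ 0.408 -0.066  0.02 ] 0.413
332 239 [ 0.408 -0.273  0.02 ] 0.491
204 189 [0.568 0.118 0.02 ] 0.58
163 145 [0.71  0.247 0.02 ] 0.752
```

View pics/crop1.png

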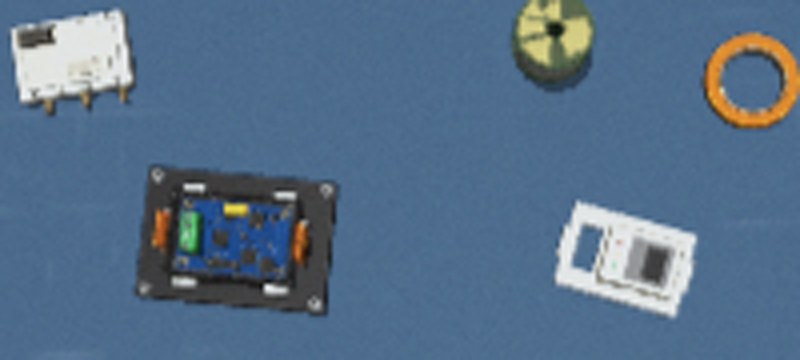

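```bash
python3 - <<'E'
from h import *
d=load('top0'); hsv=cv2.cvtColor(d['image'],cv2.COLOR_RGB2HSV)
w=cv2.inRange(hsv,(0,0,170),(180,60,255)); w[:,:275]=0;w[:,325:]=0;w[:175]=0;w[215:]=0
pts=cv2.findNonZero(w); r=cv2.minAreaRect(pts); b=cv2.boxPoints(r)
P=np.array([onplane(d,u,v,.0095) for u,v in b]); print(np.round(P,4),'centre',P.mean(0))
e=[P[1]-P[0],P[2]-P[1]]
for x in e: print(np.linalg.norm(x),np.degrees(np.arctan2(x[1],x[0])))
o=cv2.inRange(hsv,(3,130,120),(18,255,255)); 
n,l,s,c=cv2.connectedComponentsWithStats(o[165:215,175:235]); C=[]
for i in range(1,n):
    if s[i,4]>8: p=onplane(d,c[i,0]+175,c[i,1]+165,.045); C.append(p); print(s[i],p)
t=observe(); M=R.from_rotvec(t['ee_rot']).as_matrix(); print('tooly',np.degrees(np.arctan2(M[1,1],M[0,1])),M[:,2],t['position'])
E
```

```text
[[ 0.5318 -0.1242  0.0095]
 [ 0.595  -0.1439  0.0095]
 [ 0.564  -0.2442  0.0095]
 [ 0.5012 -0.224   0.0095]] centre [ 0.54802308 -0.18406683  0.0095    ]
0.06622525969844524 -17.305078475293115
0.10495856020631998 -107.17769107835275
[ 8 18  4  8 22] [0.57460886 0.17302488 0.045     ]
[43 21  3  9 17] [0.56242793 0.06757538 0.045     ]
tooly -63.48912048622421 [-6.10049807e-04  1.02214322e-03 -9.99999292e-01] [ 0.27881729 -0.55894852  0.22611519]
```

>>> drive_tool --pt "0 17 23 -2 0.05" --pt "0 17 23 -2 0.05" --pt "0 17 23 -2 0.05" --pt "0 17 23 -2 0.05" --pt "0 17 23 -2 0.05" --pt "0 17 23 -2 0.05" --pt "0 17 23 -2 0.05" --pt "0 17 23 -2 0.05" --pt "0 17 24 -2 0.05" --pt "0 17 24 -2 0.05" --pt "0 17 24 -2 0.05" --pt "0 16 24 -2 0.05" --pt "0 16 24 -2 0.05" --pt "0 16 24 -2 0.05" --pt "0 16 24 -2 0.05" --pt "0 16 23 -2 0.06" --pt "0 0 0 0 0" --pt "0 0 0 0 0" --pt "0 0 0 0 0"

```text
clock: 1.73
position: [0.5456, -0.1848, 0.1944]
ee_rot: [-2.527, -1.866, 0.001]
force: [-0.1, -0.2, 0.4]
width: 0.999
gripper_force: 0.0
```

```bash
python3 - <<'E'
from h import *
d=snap('wrist','w1'); o=observe(); M=R.from_rotvec(o['ee_rot']).as_matrix(); print(o['clock'],o['position'],np.degrees(np.arctan2(M[1,1],M[0,1])),d['xyz'],o['force'])
E
```

```text
1.7833 [ 0.54531935 -0.18548075  0.19451657] -17.19012267278923 [ 0.56708695 -0.11580834  0.35237073] [ 0.19083027 -0.76825606 -0.00888048]
```

View pics/w1.png

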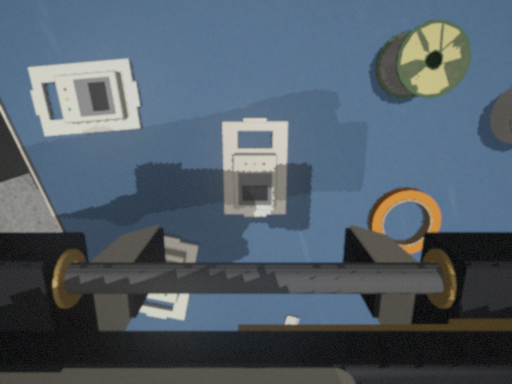

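The wrist view shows the target cover at (255,168), nearly square to the picture and centred across. Its opening is on the far (+y) side at (255,140). Next I'll measure edges.

```bash
python3 - <<'E'
from h import *
d=load('w1'); hsv=cv2.cvtColor(d['image'],cv2.COLOR_RGB2HSV)
s=hsv[...,1].astype(int)
w=((hsv[...,1]<75)&(hsv[...,2]>85)).astype(np.uint8)*255
k=np.zeros_like(w);k[110:225,210:300]=w[110:225,210:300]
cs,h=cv2.findContours(k,cv2.RETR_CCOMP,cv2.CHAIN_APPROX_NONE)
for c,hh in zip(cs,h[0]):
    if cv2.contourArea(c)>80:
        r=cv2.minAreaRect(c); b=cv2.boxPoints(r); P=np.array([onplane(d,u,v,.0095) for u,v in b])
        print(hh[3]>=0,cv2.contourArea(c),np.round(b).tolist(),np.round(P[:,:2],4).tolist(),'c',np.round(P.mean(0),4))
        for e in (P[1]-P[0],P[2]-P[1]): print('  ',np.linalg.norm(e).round(4),np.degrees(np.arctan2(e[1],e[0])).round(1))
# where things project
a=np.radians(-17.2); X=np.array([np.cos(a),np.sin(a),0]);Y=np.array([-np.sin(a),np.cos(a),0])
print('flange side columns per row'); 
for v in (130,150,165,180,195,205):
    row=np.where(w[v,210:300])[0]+210; print(v,row.min(),row.max(),onplane(d,row.min(),v,.0095)@X-0,onplane(d,row.max()+1,v,.0095)@X)
print('tool',np.array([.54545,-.185,0])@X)
E
```

```text
False 6436.0 [[205.0, 213.0], [217.0, 112.0], [299.0, 121.0], [288.0, 222.0]] [[0.4813, -0.2136], [0.5275, -0.1162], [0.6035, -0.1491], [0.5636, -0.25]] c [ 0.544  -0.1822  0.0095]
   0.1077 64.6
   0.0828 -23.3
True 537.0 [[239.0, 204.0], [239.0, 181.0], [270.0, 181.0], [270.0, 204.0]] [[0.5192, -0.2148], [0.527, -0.1906], [0.5582, -0.2002], [0.551, -0.2246]] c [ 0.5388 -0.2076  0.0095]
   0.0254 72.2
   0.0327 -17.1
True 444.5 [[238.0, 132.0], [271.0, 132.0], [271.0, 147.0], [238.0, 147.0]] [[0.5416, -0.1417], [0.5735, -0.1516], [0.5693, -0.1662], [0.537, -0.1562]] c [ 0.5553 -0.1539  0.0095]
   0.0334 -17.2
   0.0152 -106.4
flange side columns per row
130 221 288 0.5421502492972385 0.6108901027086349
150 221 288 0.5416312308274589 0.6114727565274185
165 222 296 0.5422708356631518 0.6202356451373916
180 215 289 0.5345041162380466 0.6134346291556525
195 222 287 0.541466190661781 0.6117894127330512
205 223 286 0.542263772293542 0.6110276294515827
tool 0.5757625718777809
```

```bash
python3 - <<'E'
from h import *
d=load('w1'); cv2.imwrite('pics/crop2.png',cv2.resize(cv2.cvtColor(d['image'][110:225,205:305],cv2.COLOR_RGB2BGR),None,fx=5,fy=5,interpolation=cv2.INTER_CUBIC))
E
```

```text
(no output)
```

View pics/crop2.png

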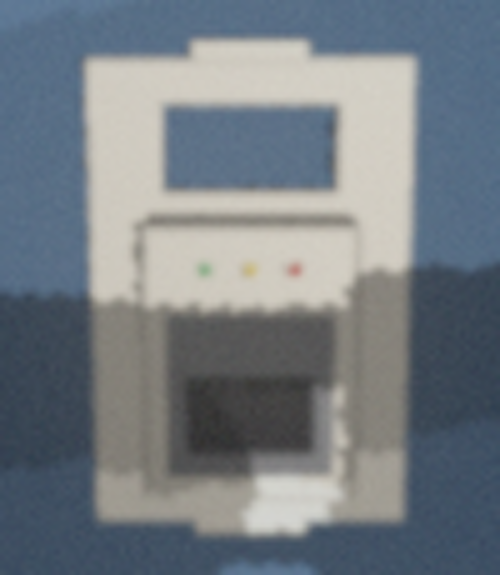

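Flange edges are clean and square: origin about (0.546, −0.184), yaw −17.2°. The LEDs sit at y≈164. I'll descend partway, correct by about 1 mm, and take a second view for the height.

>>> drive_tool --pt "0 1 1 -30 0" --pt "0 0 0 -30 0" --pt "0 0 0 -30 0" --pt "0 0 0 -25 0" --pt "0 0 0 0 0" --pt "0 0 0 0 0"

```text
clock: 2.28
position: [0.5457, -0.1842, 0.0792]
ee_rot: [-2.527, -1.864, 0.003]
force: [-0.1, -1.2, 0.7]
width: 1.001
gripper_force: 0.0
```

```bash
python3 - <<'E'
from h import *
d=snap('wrist','w2'); o=observe(); M=R.from_rotvec(o['ee_rot']).as_matrix(); print(o['clock'],o['position'],np.degrees(np.arctan2(M[1,1],M[0,1])),d['xyz'],o['force'])
for p in [(.546,-.184,.0255),(.5553,-.1539,.0095)]: print(proj(d,p))
E
```

```text
2.3333 [ 0.54707605 -0.18425374  0.08061641] -17.16699392335396 [ 0.56759974 -0.11536362  0.23713485] [ 0.69580371 -1.32548047  0.66506015]
(np.float64(254.58898218250306), np.float64(210.94321611917795))
(np.float64(254.60896006220804), np.float64(159.9759331647977))
```

View pics/w2.png

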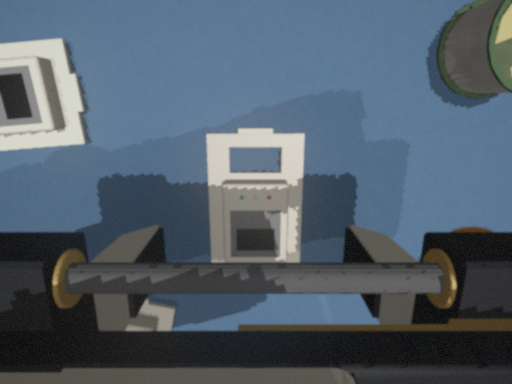

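The opening is centred at (255,160), as predicted. The LEDs are at (242,197) and (269,197).

```bash
python3 - <<'E'
from h import *
a,b=load('w1'),load('w2'); a_=np.radians(-17.2); X=np.array([np.cos(a_),np.sin(a_),0])
print('LED',tri((a,246,164),(b,242,197)),tri((a,263.8,164),(b,269,197)))
print('open',tri((a,238,131.2),(b,229.5,148)),tri((a,272,131.2),(b,281.5,148)),tri((a,238.5,147.5),(b,229.5,173)))
hsv=cv2.cvtColor(b['image'],cv2.COLOR_RGB2HSV); w=(hsv[...,1]<75)&(hsv[...,2]>85)
for v in (145,160,178):
    r=np.where(w[v,190:320])[0]+190; print(v,r.min(),r.max(),onplane(b,r.min(),v,.0095)@X,onplane(b,r.max()+1,v,.0095)@X)
o=observe(); print('tool',o['position']@X, o['position'])
E
```

```text
LED [ 0.54042428 -0.17340287  0.0214019 ] [ 0.55762936 -0.17860561  0.02182564]
open [ 0.54218468 -0.14043463  0.01532419] [ 0.57478548 -0.15036384  0.01651349] [ 0.53842952 -0.15470942  0.02562765]
145 205 305 0.5422632765511687 0.6108582221609752
160 206 304 0.5425442625445115 0.6105955693978298
178 206 314 0.5420526341483526 0.618074990693284
tool 0.5770952260007266 [ 0.54707605 -0.18425374  0.08061641]
```

>>> drive_tool --pt "0 0 0 -25 0" --pt "0 0 0 -25 0" --pt "0 0 0 -10 0" --pt "0 0 0 -5 0" --pt "0 0 0 0 0" --pt "0 0 0 0 0" --grip_force 40

```text
clock: 2.83
position: [0.548, -0.1836, 0.0161]
ee_rot: [2.526, 1.866, 0.002]
force: [0.1, 0.7, 0.6]
width: 1.001
gripper_force: 0.0
```

>>> drive_tool --pt "0 0 0 -3 0" --pt "0 0 0 0 0" --pt "1 0 0 0 0" --pt "1 0 0 0 0" --pt "1 0 0 0 0" --pt "1 0 0 0 0" --pt "1 0 0 0 0" --pt "1 0 0 0 0" --pt "1 0 0 0 0" --pt "1 0 0 0 0" --pt "1 0 0 0 0" --pt "1 0 0 0 0"

```text
clock: 3.83
position: [0.547, -0.1832, 0.0117]
ee_rot: [-2.527, -1.867, 0.0]
force: [-0.1, -0.4, -0.6]
width: 0.475
gripper_force: 40.0
```

>>> drive_tool --pt "1 0 0 15 0" --pt "1 0 0 30 0" --pt "1 0 0 30 0" --pt "1 0 0 30 0.02" --pt "1 1 20 30 0.02" --pt "1 1 25 15 0.02" --pt "1 2 25 0 0.02" --pt "1 2 25 0 0.02" --pt "1 2 25 0 0.02" --pt "1 2 25 0 0.02" --pt "1 2 25 0 0.02" --pt "1 2 20 0 0.025" --pt "1 1 15 0 0" --pt "1 0 8 0 0" --pt "1 0 0 0 0" --pt "1 0 0 0 0" --pt "1 0 0 0 0"

```text
clock: 5.25
position: [0.5619, 0.0281, 0.1616]
ee_rot: [2.345, 2.09, -0.001]
force: [0.9, -0.8, -0.2]
width: 0.476
gripper_force: 40.0
```

```bash
python3 - <<'E'
from h import *
d=snap('wrist','w3'); o=observe(); M=R.from_rotvec(o['ee_rot']).as_matrix(); print(o['clock'],o['position'],np.degrees(np.arctan2(M[1,1],M[0,1])),d['xyz'],o['force'],o['width'])
E
```

```text
5.3 [0.56199705 0.02803074 0.16164328] -6.5939313325925974 [0.57041438 0.0999426  0.31951052] [-0.20495864 -0.45015931 -0.98908781] 0.47869843757333813
```

View pics/w3.png

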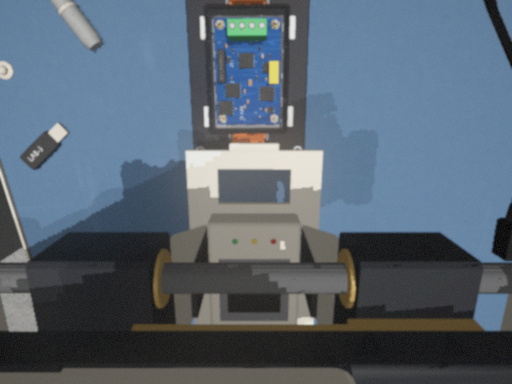

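The housing is square to the picture: green block (247,27), front clip (249,138), rear clip at the top edge (250,2). The held cover's opening is at (255,186), with flange edges at columns 187 and 322.

```bash
cat > m.py <<'E'
from h import *
def cc(mask,off,mn=30):
    u,v,u2,v2=off; n,l,s,c=cv2.connectedComponentsWithStats(mask[v:v2,u:u2].astype(np.uint8))
    return [(s[i,4],s[i,0]+u,s[i,1]+v,s[i,2],s[i,3],c[i]+[u,v]) for i in range(1,n) if s[i,4]>=mn]
def masks(d):
    h=cv2.cvtColor(d['image'],cv2.COLOR_RGB2HSV)
    return dict(green=cv2.inRange(h,(45,120,70),(80,255,255))>0, orange=cv2.inRange(h,(3,130,70),(18,255,255))>0,
      blue=cv2.inRange(h,(105,170,60),(128,255,255))>0, white=(h[...,1]<75)&(h[...,2]>85))
E
python3 - <<'E'
from m import *
d=load('w3'); m=masks(d)
for k,z in (('green',.045),('orange',.047),('blue',.02)):
    for q in cc(m[k],(180,0,320,150),60): print(k,q[:5],q[5].round(1),onplane(d,*q[5],z).round(4))
a=np.radians(-6.6); X=np.array([np.cos(a),np.sin(a),0]);Y=np.array([-np.sin(a),np.cos(a),0]); T=np.array([.562,.028,.1616])
zc=.1616-.012
for v in (160,175,195,208):
    r=np.where(m['white'][v,170:340])[0]+170; p=onplane(d,r.min(),v,zc+.0095)-T;q=onplane(d,r.max()+1,v,zc+.0095)-T; print(v,r.min(),r.max(),p@X,q@X,(p@X+q@X)/2)
for u in (200,210,310): 
    r=np.where(m['white'][140:170,u])[0]+140; print('edge y',u,r.min(),(onplane(d,u,r.min(),zc+.0095)-T)@Y)
for u in (240,268): 
    r=np.where(m['white'][135:160,u])[0]+135; print('lip y',u,r.min(),(onplane(d,u,r.min(),zc+.0095)-T)@Y)
op=~m['white']; 
for q in cc(op,(212,155,298,215),300): print('opening',q,(onplane(d,*q[5],zc+.0095)-T)@X,(onplane(d,*q[5],zc+.0095)-T)@Y, [ (onplane(d,q[1]+q[3]/2,vv,zc+.0095)-T)@Y for vv in (q[2],q[2]+q[4])])
E
```

```text
orange (np.int32(145), np.int32(229), np.int32(0), np.int32(37), np.int32(5)) [246.5   1.6] [0.5727 0.1685 0.047 ]
orange (np.int32(192), np.int32(233), np.int32(133), np.int32(32), np.int32(9)) [250.2 136.9] [0.5638 0.0709 0.047 ]
160 180 323 -0.035869048965109875 0.03388814514197004 -0.0009904519115699166
175 170 323 -0.04121590650819799 0.034303349668129 -0.0034562784200344934
195 170 321 -0.041902910127147946 0.0338763886225134 -0.004013260752317272
208 172 320 -0.04135345217074694 0.03374229831600336 -0.003805576927371792
edge y 200 145 0.05114038804486936
edge y 210 148 0.04970197090192065
edge y 310 147 0.05017884367001787
lip y 240 142 0.05257007523308154
lip y 268 135 0.05588150004028729
```

```bash
python3 - <<'E'
from m import *
d=load('w3'); h=cv2.cvtColor(d['image'],cv2.COLOR_RGB2HSV)
print('green',h[20,234],h[34,247],'board',h[45,235],h[90,262],'cover',h[160,200],h[160,310],'bench',h[160,170],h[160,340],'open',h[185,240])
g=d['image'].astype(int)
def prof(a,name): 
    e=np.abs(np.diff(cv2.GaussianBlur(a.astype(np.float32).reshape(1,-1),(3,1),0).ravel())); i=np.argsort(-e)[:6]; print(name,[(int(k),int(e[k])) for k in sorted(i)])
prof(g[155:170,175:335,0].mean(0),'cover sides +175'); prof(g[170:205,205:305,0].mean(0),'open sides +205'); prof(g[140:225,230:275,0].mean(1),'open rows +140'); prof(g[130:170,195:215,0].mean(1),'flange end +130')
prof((g[22:34,210:285,1]-g[22:34,210:285,2]).mean(0),'green cols +210'); prof((g[10:48,232:262,1]-g[10:48,232:262,2]).mean(1),'green rows +10')
prof(g[45:120,190:305,2].mean(0),'board cols +190')
prof(g[134:141,215:285,0].mean(0),'clip cols +215');prof(g[0:4,215:285,0].mean(0),'rear clip cols +215')
E
```

```text
green [ 68 108 199] [ 67 106 194] board [107 168 155] [15 11 94] cover [ 36   5 233] [ 21  18 232] bench [106  82 137] [104  87 153] open [105  32 110]
cover sides +175 [(9, 40), (10, 44), (11, 26), (146, 32), (147, 41), (148, 27)]
open sides +205 [(11, 20), (12, 34), (13, 32), (83, 21), (84, 33), (85, 27)]
open rows +140 [(2, 25), (3, 24), (27, 19), (28, 37), (29, 41), (30, 22)]
flange end +130 [(16, 7), (17, 12), (18, 28), (19, 40), (20, 34), (21, 16)]
green cols +210 [(15, 28), (16, 37), (17, 16), (55, 16), (56, 38), (57, 34)]
green rows +10 [(7, 23), (8, 21), (25, 13), (29, 15), (30, 19), (31, 14)]
board cols +190 [(22, 16), (23, 19), (24, 14), (91, 17), (92, 18), (93, 14)]
clip cols +215 [(16, 16), (17, 16), (49, 17), (50, 14), (52, 13), (53, 16)]
rear clip cols +215 [(9, 24), (10, 19), (16, 16), (47, 14), (53, 18), (54, 23)]
```

```bash
python3 - <<'E'
from m import *
d=load('w3'); a=np.radians(-6.6); X=np.array([np.cos(a),np.sin(a),0]);Y=np.array([-np.sin(a),np.cos(a),0]); T=np.array([.562,.028,.1616])
zf=.1616-.012+.0095
f=lambda u,v,z:((onplane(d,u,v,z)-T)@X*1e3,(onplane(d,u,v,z)-T)@Y*1e3)
print('COVER in tool: sides',f(185.8,162,zf),f(323,162,zf)); print('open',f(218.3,187,zf),f(290.1,187,zf),'top',f(254,169.7,zf),'end',f(205,150.1,zf))
print('HOUSING rel tool: green',f(226.5,26,.045),f(267,26,.045)); print('board',f(213.8,82,.02),f(283,82,.02)); print('front clip',f(250,137,.047),'rear',f(247.3,2,.047))
t=load('top0'); m=masks(t); h=cv2.cvtColor(t['image'],cv2.COLOR_RGB2HSV)
g=(h[...,0]>50)&(h[...,0]<85)&(h[...,1]>70)
for q in cc(g,(180,175,205,205),15): print('top green',q[0],onplane(t,*q[5],.045))
E
```

```text
COVER in tool: sides (np.float64(-33.11202244785363), np.float64(42.89892771113738)) (np.float64(33.45789403212601), np.float64(42.89701389831087))
open (np.float64(-17.698152351263175), np.float64(30.358194921710588)) (np.float64(17.85934661457859), np.float64(30.359563758439965)) top (np.float64(-0.015674838984782065), np.float64(39.09037762744639)) end (np.float64(-23.565559740931775), np.float64(48.6913489105625))
HOUSING rel tool: green (np.float64(-20.647252673381264), np.float64(124.92005848965593)) (np.float64(9.646019524027368), np.float64(124.90940733143364))
board (np.float64(-34.30441071147115), np.float64(86.23140945530301)) (np.float64(24.5746318280474), np.float64(86.21805860691501))
front clip (np.float64(-3.3177454750231297), np.float64(42.71473617331843)) rear (np.float64(-4.963208879893778), np.float64(140.5103211091517))
top green 46 [0.57050618 0.14948001 0.045     ]
```

```bash
python3 - <<'E'
from m import *
d=load('w3'); a=np.radians(-6.6); X=np.array([np.cos(a),np.sin(a),0]);Y=np.array([-np.sin(a),np.cos(a),0]); T=np.array([.562,.028,.1616])
f=lambda u,v,z:np.array([(onplane(d,u,v,z)-T)@X*1e3,(onplane(d,u,v,z)-T)@Y*1e3])
g=cv2.GaussianBlur(d['image'].astype(np.float32)[...,2],(3,3),0)
def edge(u0,u1,vs,z,n):
    P=[]
    for v in vs:
        e=np.abs(np.diff(g[v-1:v+2,u0:u1].mean(0))); i=e.argmax()
        if 0<i<len(e)-1:
            w=e[i-1:i+2]; P.append(f(u0+i+1+((w*[-1,0,1]).sum()/w.sum()),v,z))
    P=np.array(P); k=np.polyfit(P[:,1],P[:,0],1)
    for _ in range(4):
        r=abs(P[:,0]-np.polyval(k,P[:,1])); P=P[r<=max(.6,np.percentile(r,80))]; k=np.polyfit(P[:,1],P[:,0],1)
    print(n,'yaw',np.degrees(-np.arctan(k[0])).round(2),'X at y=93.5',np.polyval(k,93.5).round(2),len(P),abs(P[:,0]-np.polyval(k,P[:,1])).max().round(2))
edge(180,200,range(5,140,3),.008,'nest L'); edge(298,318,range(5,140,3),.008,'nest R'); edge(205,222,range(45,125,3),.02,'board L'); edge(275,291,range(45,125,3),.02,'board R')
E
```

```text
nest L yaw 0.31 X at y=93.5 -56.69 38 0.32
nest R yaw 0.3 X at y=93.5 46.61 45 0.28
board L yaw -9.65 X at y=93.5 -33.07 10 0.75
board R yaw 6.32 X at y=93.5 24.78 11 0.51
```

Nest edges give the yaw as −6.3° and the offset as (5.7, 94) mm. I'll move above and look through the opening.

>>> drive_tool --pt "1 1 20 0 0.005" --pt "1 2 25 0 0" --pt "1 2 25 0 0" --pt "1 0.7 17 0 0" --pt "1 0 7 -10 0" --pt "1 0 0 -20 0" --pt "1 0 0 -25 0" --pt "1 0 0 -15 0" --pt "1 0 0 -7 0" --pt "1 0 0 0 0" --pt "1 0 0 0 0" --pt "1 0 0 0 0"

```text
clock: 6.3
position: [0.5685, 0.1234, 0.0857]
ee_rot: [2.338, 2.097, 0.002]
force: [0.6, -0.2, 0.4]
width: 0.472
gripper_force: 40.0
```

```bash
python3 - <<'E'
from h import *
d=snap('wrist','w4'); o=observe(); M=R.from_rotvec(o['ee_rot']).as_matrix(); print(o['clock'],o['position'],np.degrees(np.arctan2(M[1,1],M[0,1])),d['xyz'],o['force'],o['width'])
cv2.imwrite('pics/w4c.png',cv2.resize(cv2.cvtColor(d['image'][80:260,150:350],cv2.COLOR_RGB2BGR),None,fx=3.3,fy=3.3,interpolation=cv2.INTER_CUBIC))
E
```

```text
6.35 [0.56856663 0.12363727 0.08584757] -6.222275186921576 [0.57625041 0.19512829 0.24366402] [-0.05408462  0.13014516 -0.53739942] 0.4754219225408407
```

View pics/w4c.png

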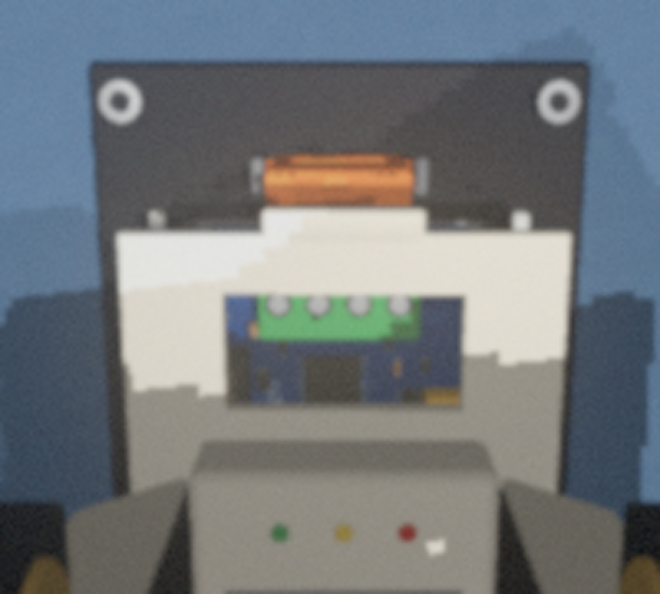

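Through the opening (columns 226–462 of the crop) the green block spans columns 258–418 with screws at row 305. The nest's far corners are at (92,63) and (587,63), and the clip at columns 264–413.

```bash
python3 - <<'E'
from m import *
d=load('w4'); a=np.radians(-6.3); X=np.array([np.cos(a),np.sin(a),0]);Y=np.array([-np.sin(a),np.cos(a),0]); T=np.array([.5685,.1236,.0857])
def f(x,y,z): p=onplane(d,150+(x+.5)/3.3,80+(y+.5)/3.3,z)-T; return np.round([p@X*1e3,p@Y*1e3],2)
zf=.0857-.012+.0095
print('cover sides',f(117,280,zf),f(571,280,zf),'open',f(226,350,zf),f(462,350,zf),'open far/near',f(344,296,zf),f(344,405,zf),'end',f(150,232,zf),'lip',f(344,208,zf))
print('green',f(258,320,.043),f(418,320,.043),'screw',f(338,305,.045),'nest corners',f(92,63,.008),f(587,63,.008),'clip',f(264,180,.045),f(413,180,.045))
print('nest screws',f(120,101,.009),f(558,101,.009))
# terminal height check from two views: screw row
d3=load('w3'); print(tri((d3,246.5,26),(d,150+338.5/3.3,80+305.5/3.3)))
E
```

```text
cover sides [-33.23  41.14] [33.69 41.17] open [-17.46  30.5 ] [17.94 30.51] open far/near [ 0.23 38.75] [ 0.25 21.87] end [-28.04  48.24] lip [ 0.22 51.74]
green [-15.68  25.88] [14.1  25.89] screw [-0.78 29.17] nest corners [-51.43  71.97] [50.32 72.03] clip [-13.95  51.9 ] [12.59 51.91]
nest screws [-45.89  64.41] [44.57 64.46]
[0.57081825 0.15270972 0.04511986]
```

>>> drive_tool --pt "1 -1 -1.2 -8 0" --pt "1 0 0 -10 0" --pt "1 0 0 -6 0" --pt "1 0 0 -2 0" --pt "1 0 0 -2 0" --pt "1 0 0 0 0" --pt "1 0 0 0 0" --pt "1 0 0 0 0" --grip_force 50

```text
clock: 7.02
position: [0.5669, 0.1226, 0.057]
ee_rot: [2.338, 2.098, 0.001]
force: [-0.0, 0.5, -0.4]
width: 0.475
gripper_force: 50.0
```

```bash
python3 - <<'E'
from h import *
d=snap('wrist','w5'); o=observe(); M=R.from_rotvec(o['ee_rot']).as_matrix(); print(o['clock'],o['position'],np.degrees(np.arctan2(M[1,1],M[0,1])),o['force'],o['ft_torque'],o['width'])
cv2.imwrite('pics/w5c.png',cv2.resize(cv2.cvtColor(d['image'][80:260,150:350],cv2.COLOR_RGB2BGR),None,fx=3.3,fy=3.3,interpolation=cv2.INTER_CUBIC))
E
```

```text
7.0667 [0.56695032 0.12262566 0.05701618] -6.1919783256044285 [ 0.4896953   0.5964341  -1.14789606] [-0.1074473  -0.11693574  0.01604022] 0.47488055621047115
```

View pics/w5c.png

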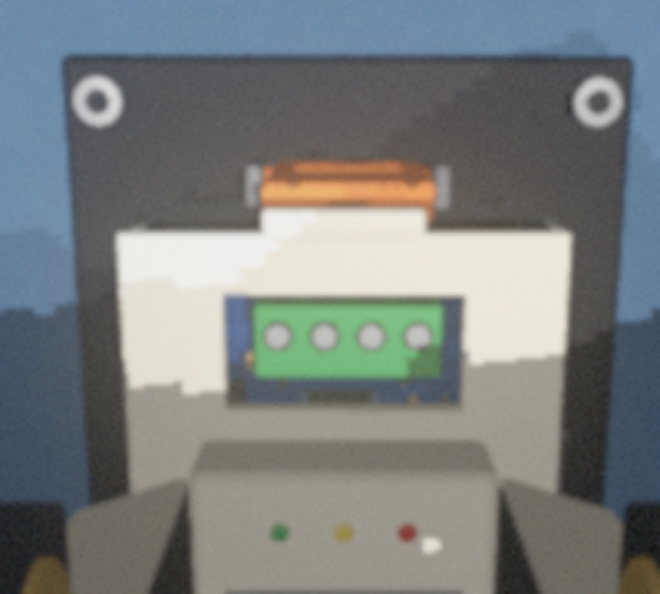

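The block now fills the opening well: columns 252–443 inside 226–462, screws at row 337.

```bash
python3 - <<'E'
from m import *
d=load('w5'); a=np.radians(-6.25); X=np.array([np.cos(a),np.sin(a),0]);Y=np.array([-np.sin(a),np.cos(a),0]); T=np.array([.5669,.1226,.0570])
def f(x,y,z): p=onplane(d,150+(x+.5)/3.3,80+(y+.5)/3.3,z)-T; return np.round([p@X*1e3,p@Y*1e3],2)
zf=.057-.012+.0095
print('open',f(226,350,zf),f(462,350,zf),'far/near',f(344,296,zf),f(344,405,zf),'lip',f(344,208,zf))
print('green',f(252,340,.045),f(443,340,.045),'screw',f(347,337,.045),'far edge',f(347,302,.045),'nest corners',f(65,58,.008),f(631,58,.008),'clip',f(262,190,.045),f(436,190,.045))
E
```

```text
open [-17.45  30.74] [17.95 30.75] far/near [ 0.24 39.  ] [ 0.26 22.11] lip [ 0.23 51.99]
green [-14.32  29.92] [15.95 29.93] screw [ 0.74 30.42] far edge [ 0.73 36.07] nest corners [-50.05  73.08] [52.01 73.13] clip [-12.29  53.53] [14.3  53.54]
```

>>> drive_tool --pt "1 0.6 -0.3 -1 0" --pt "1 0 0 -1 0" --pt "1 0 0 -1 0" --pt "1 0 0 -1 0" --pt "1 0 0 -1 0" --pt "1 0 0 -1 0" --pt "1 0 0 0 0" --pt "1 0 0 0 0" --grip_force 55

```text
clock: 7.73
position: [0.5673, 0.1221, 0.0507]
ee_rot: [2.338, 2.098, -0.0]
force: [-0.1, -1.1, -1.0]
width: 0.474
gripper_force: 55.0
```

>>> drive_tool --pt "1 0 0 -1 0" --pt "1 0 0 -1 0" --pt "1 0 0 -0.5 0" --pt "1 0 0 0 0" --pt "1 0 0 0 0"

```text
clock: 8.15
position: [0.5679, 0.1224, 0.0489]
ee_rot: [2.338, 2.098, 0.002]
force: [-0.1, -0.2, 5.7]
width: 0.473
gripper_force: 55.0
```

>>> drive_tool --pt "1 0 0 -0.5 0" --pt "1 0 0 -0.5 0" --pt "1 0 0 -0.5 0" --pt "1 0 0 0 0" --pt "1 0 0 0 0"

```text
clock: 8.57
position: [0.5682, 0.1225, 0.0476]
ee_rot: [2.338, 2.097, 0.003]
force: [-1.1, -0.7, 7.6]
width: 0.475
gripper_force: 55.0
```

>>> drive_tool --pt "1 0 0 -0.5 0" --pt "1 0 0 -0.5 0" --pt "1 0 0 -0.5 0" --pt "1 0 0 0 0" --pt "1 0 0 0 0"

```text
clock: 8.98
position: [0.5684, 0.1224, 0.0464]
ee_rot: [2.338, 2.097, 0.003]
force: [-0.5, -2.2, 10.7]
width: 0.471
gripper_force: 55.0
```

>>> drive_tool --pt "1 0 0 -0.5 0" --pt "1 0 0 -0.5 0" --pt "1 0 0 -0.5 0" --pt "1 0 0 0 0" --pt "1 0 0 0 0"

```text
clock: 9.4
position: [0.5678, 0.1222, 0.0438]
ee_rot: [2.338, 2.098, 0.001]
force: [1.6, -1.2, 2.9]
width: 0.472
gripper_force: 55.0
```

The force dropped to about 3 N, so the clips passed. Now onto the gasket.

>>> drive_tool --pt "1 0 0 -0.5 0" --pt "1 0 0 -0.5 0" --pt "1 0 0 -0.5 0" --pt "1 0 0 0 0" --pt "1 0 0 0 0"

```text
clock: 9.82
position: [0.5669, 0.1225, 0.042]
ee_rot: [-2.337, -2.098, 0.001]
force: [0.9, 0.1, -0.4]
width: 0.475
gripper_force: 55.0
```

>>> drive_tool --pt "1 0 0 -0.5 0" --pt "1 0 0 -0.5 0" --pt "1 0 0 0 0" --pt "1 0 0 0 0"

```text
clock: 10.15
position: [0.5672, 0.1225, 0.0417]
ee_rot: [-2.338, -2.098, -0.0]
force: [-2.6, -0.2, 5.5]
width: 0.474
gripper_force: 55.0
```

>>> drive_tool --pt "1 0 0 -0.5 0" --pt "1 0 0 0 0" --pt "1 0 0 0 0" --pt "1 0 0 0 0"

```text
clock: 10.48
position: [0.5672, 0.1225, 0.0416]
ee_rot: [2.338, 2.098, 0.0]
force: [-4.3, -1.5, 11.9]
width: 0.475
gripper_force: 55.0
```

```bash
python3 - <<'E'
from m import *
d=snap('wrist','w6'); F=[observe()['force']]; s=snap('scene','s6'); F.append(observe()['force']); t=snap('top','t6'); F.append(observe()['force']); o=observe()
print(np.round(F,1),o['position'],o['ft_torque'],o['clock'])
B=lambda x:cv2.cvtColor(x,cv2.COLOR_RGB2BGR)
u,v=map(int,proj(s,(.568,.121,.04)))
A=cv2.resize(B(d['image'][80:260,150:350]),(440,396),interpolation=cv2.INTER_CUBIC)
C=cv2.resize(B(s['image'][v-40:v+40,u-36:u+36]),(356,396),interpolation=cv2.INTER_CUBIC)
cv2.imwrite('pics/fin.png',np.hstack([A,C]))
E
```

```text
[[-3.8 -0.5 11.2]
 [-4.3 -1.1 11.4]
 [-3.4 -0.9 11.3]] [0.56715376 0.12249629 0.04164053] [-0.2117793   0.85433928  0.00923032] 10.6333
```

View pics/fin.png

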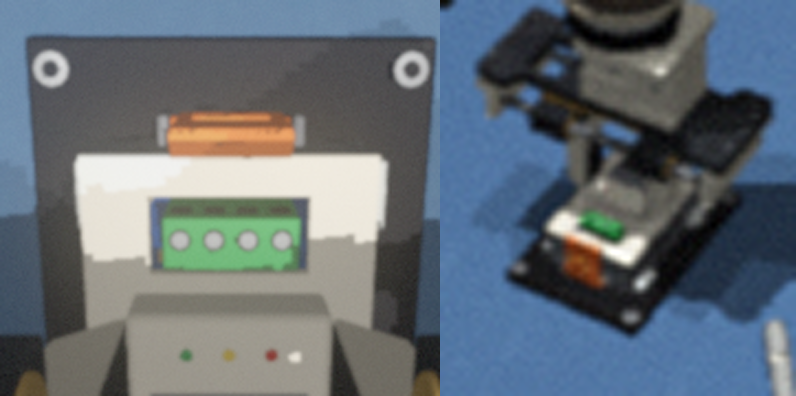

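The left half shows the rear clip snapped over the lip and the block centred in the opening. The front clip is hidden, but the force path (11 N, then 0, then a stiff gasket) and the small moment about x indicate it passed too. I'll trim slightly and hold.

>>> drive_tool --pt "1 -0.2 0 0.1 0" --pt "1 0 0 0 0" --pt "1 0 0 0 0" --pt "1 0 0 0 0" --pt "1 0 0 0 0" --pt "1 0 0 0 0" --pt "1 0 0 0 0" --pt "1 0 0 0 0" --pt "1 0 0 0 0" --pt "1 0 0 0 0"

```text
clock: 11.47
position: [0.5672, 0.1225, 0.0416]
ee_rot: [2.338, 2.098, 0.001]
force: [-2.3, -0.3, 9.1]
width: 0.472
gripper_force: 55.0
```

>>> drive_tool --pt "1 0 0 -0.1 0" --pt "1 0 0 0 0" --pt "1 0 0 0 0" --pt "1 0 0 0 0" --pt "1 0 0 0 0"

```text
clock: 11.88
position: [0.5672, 0.1225, 0.0417]
ee_rot: [2.338, 2.098, 0.001]
force: [-2.8, -1.5, 11.2]
width: 0.472
gripper_force: 55.0
```

```bash
python3 - <<'E'
from h import *
o=observe(); print(o['force'],o['position'],o['clock'])
if 7<o['force'][2]<15: print(arm.sign_off())
E
```

```text
[-2.78838063 -1.48246309 11.24545689] [0.56716988 0.12246881 0.0416584 ] 11.8833
the job is handed in; nothing more can be done
None
```

The cover is on the housing and pressed home, still gripped and pushed down with about 11 N, and the job is handed in at 11.9 s; the rear clip is seen over the lip, while the front clip was hidden and is judged snapped only from the force drop and the level cover.

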